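# Wedge the painted box level

### The job

The painted box slopes because its front feet are missing. Take the wooden wedge by its yellow handle and slide it, thin end first and square to the box, under the middle of the low front edge until its heel is snug against the box and the lid lies level; then let go and leave it in place. Push gently (keep the push on the box well below 25 N), touch the box only with the wedge, not with the gripper, and do not disturb the other things.

Things in the scene. Friction and masses are not known exactly. Their poses are not given: they have to be found in the camera images.
- box: Closed wooden box with green lid and white leaf drawing, loose, about 0.45 kg; 150 deep (x) x 220 (y) x 75.5 high with feet. Origin: mid depth and width, at the sole of the rear feet; x to its rear (away from the robot), z up through the lid. Rear feet 20 high (x 50 to 70). At the start it slopes 4.6 degrees down to the front. (mm)
- box_front (a point): Middle of the box's bottom front edge (box x -75, z 20); axes as the box's. The edge starts about 10 above the table, resting on 10 high cork pads at both front corners (y 85 to 105 either side), and is free for 170 between them. (mm)
- box_rear (a point): Middle of the box's bottom rear edge (box x 75, z 20). A fixed 45 high plywood stop board stands 4 to 30 behind it (not measured). A push slides the box back against friction (3 to 8 N with the wedge, brief peaks to 12) until it meets the board; only then does it stand firm. (mm)
- wedge: Wooden wedge, 152 long, about 0.16 kg, loose, slope up. Origin: underside, under the heel face; x to the thin end, z up. Slope 56 wide rises evenly from 3 thick at the tip (x 62) to 20 at the heel face (x 0): an edge touching the heel is at level height. Behind it a crossbar 56 wide, 38 high (x -14 to 0) and a yellow handle 30 wide, 38 high (x -90 to -14). (mm)
- wedge_tip (a point): Middle of the wedge's thin end, on its underside (x 62); axes as the wedge's (mm)
- wedge_grip (a point): In the wedge's handle, 60 behind the heel face, 26 above its underside; a gripper pointing down and closing across the 30 width here stays clear of the box; axes as the wedge's (mm)
- sanding_block: cork sanding block with a brick-red abrasive face up, 90 x 50 x 29; bystander, may lie on either side of the table in exchange with the wedge (mm)
- water_cup: open green glass cup, 76 across, 80 high; bystander (mm)
- paint_jar: green jar with green lid, 56 across, 60 high, standing beside the box and the stop board; bystander (mm)
- marker: gold paint marker with white cap lying flat, 130 long, 17 thick; bystander (mm)
- brush: paint brush, 180 long, lying flat; bystander (mm)
- varnish: white bottle, 52 across, 110 high; bystander (mm)
There are look-alikes about, which are no part of the job. What is meant by the wedge is not turquoise, and is the larger of those in its own colour.

How it is judged:
By the outcome, as a careful person would: the job done as asked, in the order asked, and still so for the second after the job is handed in, with the robot touching nothing.
It also fails if it takes over 72 s, if anything falls off the work surface, if the arm or the gripper's body presses on something with over 40 N, if the wrist force passes 120 N, or if a joint passes its speed limit or range.

### The arm

A 6-joint arm with a two-finger parallel gripper is mounted at the origin on the work surface. World frame = base frame: x ahead of the robot, y to its left, z up, the work surface at z = 0. Lengths are in mm, angles in degrees, forces in N, time in s.
With the tool pointing down it reaches from about 300 to 850 mm from the base axis. Payload 4.2 kg.
Tool frame: the origin (TCP) lies midway between the tips of the shut fingers; the grasp point (between the pads) lies 19 mm behind it; z points along the fingers, y is the line along which they close (so a half turn about z gives the same grasp; the last joint's range is limited). The gripper opens to 91 mm and grips with 3 to 60 N. Pads are 32 mm wide; open, the fingers measure 118 mm over their backs; the gripper's body (76 mm by 178 mm) begins 60 mm behind the grasp point.
Start: joints at [-64.286, 18.312, 89.639, -0, 72.044, -1.146], TCP at [259.801, -512.982, 175.776] pointing down, gripper open.
Joint ranges: [-177.97, 177.97], [-48.28, 115.42], [12.27, 149.76], [-77.06, 257.06], [2.81, 150.46], [-146.56, 146.56]. Speed limits (degrees/s): [147.25, 147.25, 180, 180, 180, 180].

### API

Orientations are given as [roll, pitch, yaw] about the fixed x, y, z axes, in that order (R = Rz(yaw) Ry(pitch) Rx(roll)).
In Python, from workcell import state, grab_frame, camera_model, job_done gives the robot as it stands.
- The arm moves only by the tool drive_effector, called after "Emit:" by a JSON object that holds its "fn" and its "kwargs". Schema: {"type":"object","properties":{"rows":{"type":"array","items":{"type":"array","items":{"type":"number"},"minItems":6,"maxItems":6},"minItems":1,"maxItems":8},"aperture":{"type":"number"},"clamp_n":{"type":"number"},"only":{"type":"string"},"quiet":{"type":"boolean"},"lines":{"type":"string"}},"required":["rows"],"additionalProperties":false}. rows is a list of rows, 1 to 8 of them, each of 6 numbers: dx, dy, dz in fractions of the full range, 1 being 0.2 m, then a rotation vector rx, ry, rz in parts of the range, where 1.0 means 90 degrees; each row shifts and turns the commanded pose from where the row before left it, along the tool's axes as they then stand; what a row does not reach is not made up. A row lasts 1/10 s, in which the tool goes at most 50 mm and 8.59 degrees, less where a joint would pass 70% of its speed; a pose out of reach is approached as far as the arm can. aperture is the finger opening in mm, set as the call begins (left out keeps the last). The fingers move at their own pace and stop on an object; clamp_n is the grip in N (left out, the last holds). Time passes only in rows, so rows that do not move let the fingers close. The tool returns the time, the measured TCP pose, the force, the opening and the grip force at its end. only (a regular expression) keeps the lines of the reply that match it, lines (a string "A,B") keeps lines A to B, and quiet returns only ok. Shift and turn numbers lie between -1 and 1, and a call with a number outside is refused. Input that does not fit is refused with a message, and nothing moves.
- state(): the state, without advancing time (a new reading comes with each control period).
- grab_frame(name): name is "side" or "top"; returns the picture (400x640x3 uint8, blue, green, red); there is no depth.
- camera_model(name): a dict with "fx", "fy", "cx", "cy" (pixels), "T" (4x4, takes a point from camera to world coordinates). Camera axes: x right, y up, looking along -z (the intrinsics and any distortion apply to the point x, -y, -z); pixel columns grow to the right and rows downward; lengths in mm; the calibration is good to about 2 mm. A picture is of the moment at which its call begins. camera_model takes no time and is no camera call.
- job_done(): hands the job in; it is judged then, once.
The state is a dict: "time_s": time; "qpos": joint angles; "qvel": joint speeds; "effort": joint torques, N m; "ee_pos": TCP position; "ee_rot": TCP orientation; "force": force on the tool from outside, world axes, zero at the start; "torque": the same for the moment, N m; "gripper_width": finger opening in mm; "gripper_force": force on a finger pad.
Only numpy, scipy, OpenCV 4.12 (cv2) and the standard library are available. Lean on these libraries where they do the work, as an engineer would, in place of code of your own. Each camera call takes 0.05 s, during which the arm holds its last target. There are 200 camera calls.

## Working session

There is one attempt and no reset: what is moved stays moved. The work goes in short steps, Python scripts to look and compute and a tool call to move; the robot and the scene stay as the last step left them, time stands still between calls to the robot, and variables do not carry over. Pictures are saved under pics/ and viewed, at most 10 in all, crops included, and the job is handed in when it is done.

```bash
mkdir -p pics; cat > h.py <<'E'
import numpy as np,cv2
from workcell import state,grab_frame,camera_model
def px(name,P):
    m=camera_model(name);T=np.array(m["T"]);P=np.atleast_2d(P).astype(float)
    c=(P-T[:3,3])@T[:3,:3]; x,y,z=c[:,0],-c[:,1],-c[:,2]
    return np.c_[m["fx"]*x/z+m["cx"],m["fy"]*y/z+m["cy"]]
def w(name,uv,z):
    m=camera_model(name);T=np.array(m["T"]);uv=np.atleast_2d(uv).astype(float)
    d=np.c_[(uv[:,0]-m["cx"])/m["fx"],-(uv[:,1]-m["cy"])/m["fy"],-np.ones(len(uv))]@T[:3,:3].T
    o=T[:3,3]; s=(z-o[2])/d[:,2]
    return o+d*s[:,None]
E
python3 - <<'E'
from h import *
for n in("top","side"):
    cv2.imwrite(f"pics/{n}0.png",grab_frame(n)); m=camera_model(n);print({k:(np.round(v,3).tolist() if k=="T" else v) for k,v in m.items()})
print(state())
E
```

```text
{'fx': 393.00823511085855, 'fy': 393.00823511085855, 'cx': 324.994049897881, 'cy': 200.8466251929897, 'T': [[-0.016, 0.993, -0.118, 406.925], [-1.0, -0.017, -0.003, -25.744], [-0.005, 0.117, 0.993, 1105.265], [0.0, 0.0, 0.0, 1.0]]}
{'fx': 423.59417615263334, 'fy': 423.59417615263334, 'cx': 317.22044596195735, 'cy': 189.61867146063753, 'T': [[-0.963, 0.165, -0.214, 225.106], [-0.27, -0.562, 0.782, 1128.33], [0.008, 0.81, 0.586, 904.217], [0.0, 0.0, 0.0, 1.0]]}
{'time_s': 0.1, 'qpos': array([-6.42866335e+01,  1.83444073e+01,  8.96999314e+01, -2.19921769e-03,
        7.20439790e+01, -1.14525136e+00]), 'qvel': array([ 0.03383555,  0.05269117, -0.05339359, -0.04937078,  0.00586904,
        0.02383427]), 'effort': array([-1.68959509e-04, -4.13332844e+01, -2.32510453e+01,  7.28204590e-02,
        4.22180048e-02, -4.39132157e-05]), 'ee_pos': array([ 259.54818142, -512.50525693,  175.0367092 ]), 'ee_rot': array([-1.79911658e+02,  3.25424388e-04,  2.68592977e+01]), 'force': array([ 0.09869283,  0.58042256, -0.16623032]), 'torque': array([-0.06359214,  0.04210921,  0.00369986]), 'gripper_force': 0.0, 'gripper_width': 91.5575110310448}
```

View pics/top0.png

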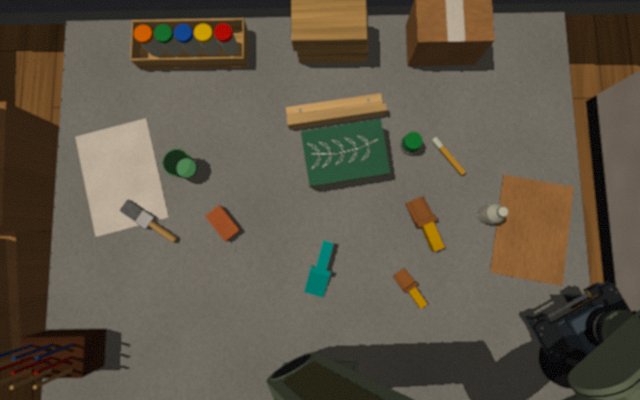

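View pics/side0.png

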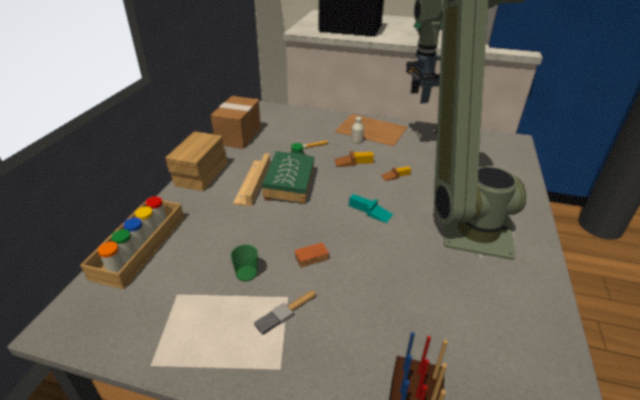

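Three candidates: turquoise wedge (320,268), ruled out by colour; small wood/yellow wedge (410,288); large wood/yellow wedge (425,222). The last fits, as the larger one in its colour. I'll confirm it in an enlarged crop, together with the box.

```bash
python3 - <<'E'
from h import *
im=np.mean([grab_frame("top").astype(float) for _ in range(4)],0).astype(np.uint8)
cv2.imwrite("pics/topavg.png",im)
a=cv2.resize(im[85:205,285:405],None,fx=4,fy=4,interpolation=cv2.INTER_CUBIC)
b=cv2.resize(im[190:310,380:460],None,fx=4,fy=4,interpolation=cv2.INTER_CUBIC)
cv2.imwrite("pics/crop1.png",np.hstack([a,b]))
# segment large wedge by saturation
hsv=cv2.cvtColor(im,cv2.COLOR_BGR2HSV);H,S,V=cv2.split(hsv)
def rect(mask,n):
    k,l,st,c=cv2.connectedComponentsWithStats(mask.astype(np.uint8))
    for i in range(1,k):
        if st[i,4]>60:print(n,st[i],cv2.boxPoints(cv2.minAreaRect(np.argwhere(l==i)[:,::-1].astype(np.float32))).round(1).tolist())
M=np.zeros(H.shape,bool);M[190:310,390:460]=1
rect(M&(S>120)&(V>60)&(H<35),"wedge");rect(M&(S>120)&(V>60)&(H>17)&(H<35),"yellow");rect(M&(S>120)&(V>60)&(H<=17),"wood")
M[:]=0;M[100:200,290:400]=1
rect(M&(H>60)&(H<90)&(S>80),"lid")
E
```

```text
wedge [406 197  39  55 972] [[404.79998779296875, 203.60000610351562], [424.3999938964844, 193.8000030517578], [449.79998779296875, 244.60000610351562], [430.20001220703125, 254.39999389648438]]
wedge [393 268  35  41 528] [[392.0, 276.29998779296875], [403.20001220703125, 267.1000061035156], [431.0, 301.1000061035156], [419.79998779296875, 310.29998779296875]]
yellow [421 221  24  31 421] [[420.0, 225.89999389648438], [433.20001220703125, 220.1999969482422], [445.1000061035156, 247.39999389648438], [432.0, 253.1999969482422]]
yellow [409 287  19  22 213] [[407.29998779296875, 291.0], [415.1000061035156, 285.5], [428.0, 303.8999938964844], [420.20001220703125, 309.3999938964844]]
wood [406 197  31  31 551] [[404.79998779296875, 203.60000610351562], [424.3999938964844, 193.8000030517578], [437.20001220703125, 219.39999389648438], [417.6000061035156, 229.1999969482422]]
wood [393 268  25  25 315] [[392.1000061035156, 276.1000061035156], [403.3999938964844, 267.0], [417.6000061035156, 284.70001220703125], [406.20001220703125, 293.79998779296875]]
lid [ 302  119   88   67 3551] [[301.0, 131.0], [380.70001220703125, 118.0], [389.6000061035156, 172.89999389648438], [309.8999938964844, 185.89999389648438]]
```

View pics/crop1.png

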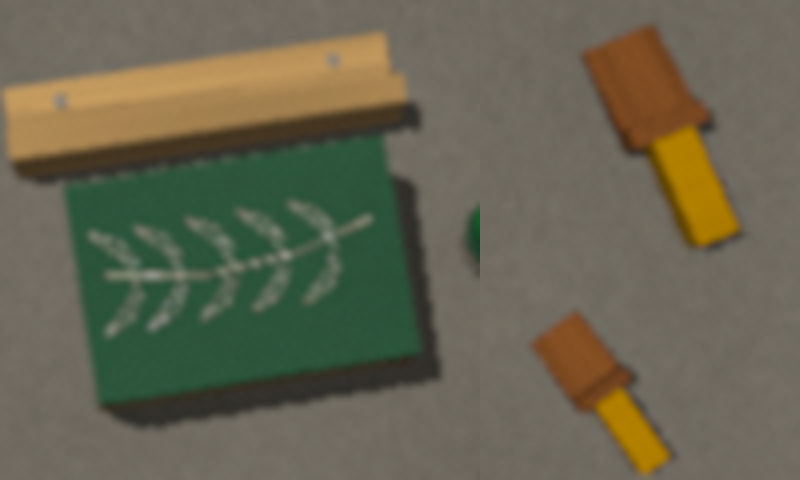

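The right crop confirms the wedge: the one at full-image (425,222) is clearly larger than its twin at (410,288), and its thin end points away towards the box. In the left crop the lid spans (301,131)–(390,173), with the stop board behind it. Next I fit poses from the silhouettes in both cameras.

```bash
cat > fit.py <<'E'
from h import *
from scipy.optimize import minimize
from scipy.spatial.transform import Rotation as R
K=8
def box3(x0,x1,y,z0,z1,z1b=None): # z1 at x0, z1b at x1
    z1b=z1 if z1b is None else z1b
    return np.array([[x,s*y,z] for x,zt in((x0,z1),(x1,z1b)) for s in(-1,1) for z in(z0,zt)],float)
WEDGE=[box3(0,62,28,0,20,3),box3(-14,0,28,0,38),box3(-90,-14,15,0,38)]
LID=[np.array([[x,y,75.5] for x in(-75,75) for y in(-110,110)],float)]
def pose(p,tilt=0,piv=50):
    x,y,a=p; r=R.from_euler('z',a,degrees=True)
    t=R.from_euler('y',-tilt,degrees=True) # front down
    def f(P):
        P=P-[piv,0,0]; P=t.apply(P)+[piv,0,0]; return r.apply(P)+[x,y,0]
    return f
def sil(cam,parts,f,roi):
    x0,y0,x1,y1=roi;m=np.zeros(((y1-y0)*K,(x1-x0)*K),np.uint8)
    for P in parts:
        u=(px(cam,f(P))-[x0,y0]+.5)*K
        cv2.fillConvexPoly(m,cv2.convexHull(np.round(u).astype(np.int32)),1)
    return m.astype(bool)
def fit(parts,masks,p0,tilt=0):
    # masks: {cam:(roi,bool up-sampled)}
    def c(p):
        e=0
        for cam,(roi,m) in masks.items():
            s=sil(cam,parts,pose(p,tilt),roi); e+=1-(s&m).sum()/(s|m).sum()
        return e
    best=None
    p=np.array(p0,float)
    for st in(15,5,2):
        r=minimize(c,p,method="Nelder-Mead",options=dict(initial_simplex=[p,p+[st,0,0],p+[0,st,0],p+[0,0,st]],xatol=.05,fatol=1e-4)); p=r.x
    return p,r.fun
def mask(im,roi,kind,seed=None):
    x0,y0,x1,y1=roi; c=cv2.resize(im[y0:y1,x0:x1],None,fx=K,fy=K,interpolation=cv2.INTER_CUBIC)
    H,S,V=[a.astype(int) for a in cv2.split(cv2.cvtColor(c,cv2.COLOR_BGR2HSV))]
    if kind=="wood": m=(S>110)&(V>50)&(H<35)
    else: m=(H>50)&(H<95)&(S>80)
    m=m.astype(np.uint8); k,l,st,_=cv2.connectedComponentsWithStats(m)
    m=(l==1+st[1:,4].argmax()).astype(np.uint8)
    if kind!="wood": m=cv2.morphologyEx(m,cv2.MORPH_CLOSE,np.ones((5*K,5*K),np.uint8),borderType=cv2.BORDER_CONSTANT,borderValue=0)
    cs=cv2.findContours(m,cv2.RETR_EXTERNAL,cv2.CHAIN_APPROX_NONE)[0]; cv2.drawContours(m,cs,-1,1,-1)
    return m.astype(bool)
E
python3 - <<'E'
from fit import *
ims={n:np.mean([grab_frame(n).astype(float) for _ in range(3)],0).astype(np.uint8) for n in("top","side")}
rW={"top":(398,188,456,262),"side":(325,142,382,174)}
rL={"top":(292,108,398,196),"side":(255,145,322,210)}
mk=lambda r,k,cs:{n:(r[n],mask(ims[n],r[n],k)) for n in cs}
print("seed",w("top",[[427,224],[345,152]],20))
for cs in(("top",),("side",),("top","side")):
    p=w("top",[427,224],20)[0]; print(cs,"wedge",fit(WEDGE,mk(rW,"wood",cs),[p[0],p[1],25]))
    q=w("top",[345,152],75)[0]; print(cs,"box",fit(LID,mk(rL,"green",cs),[q[0],q[1],9],4.6))
# overlay
out=[]
for n in ims:
    im=cv2.resize(ims[n],None,fx=1,fy=1)
b=w("top",[[285.5,107],[383,95],[387.5,115],[288.5,128],[288.5,125]],45);print("board",b.round(1))
print("jar",w("top",[413,141],60).round(1),"marker",w("top",[[434,139],[464,174]],10).round(1))
E
```

```text
seed [[ 466.28906677 -302.29532291   20.        ]
 [ 673.16609832  -80.8038025    20.        ]]
('top',) wedge (array([ 480.2498259 , -296.53671919,   21.57373865]), np.float64(0.03889298666174934))
('top',) box (array([665.76405144, -78.01494479,   8.57093686]), np.float64(0.020552522541973817))
('side',) wedge (array([ 480.98668164, -299.91142106,   20.06505499]), np.float64(0.05467210329595651))
('side',) box (array([661.33567321, -60.55897657,   7.05589213]), np.float64(0.1095108044655263))Traceback (most recent call last):
  File "<stdin>", line 8, in <module>
  File "fit.py", line 32, in fit
    r=minimize(c,p,method="Nelder-Mead",options=dict(initial_simplex=[p,p+[st,0,0],p+[0,st,0],p+[0,0,st]],xatol=.05,fatol=1e-4)); p=r.x
    res = _minimize_neldermead(fun, x0, args, callback, bounds=bounds,
                               **options)
    fsim[j] = func(sim[j])
              ~~~~^^^^^^^^
    fx = function(np.copy(x), *(wrapper_args + args))
  File "fit.py", line 27, in c
    s=sil(cam,parts,pose(p,tilt),roi); e+=1-(s&m).sum()/(s|m).sum()
  File "fit.py", line 19, in sil
    u=(px(cam,f(P))-[x0,y0]+.5)*K
       ~~^^^^^^^^^^
  File "h.py", line 4, in px
    m=camera_model(name);T=np.array(m["T"]);P=np.atleast_2d(P).astype(float)
ValueError: time passes only in moves, steps and waits
```

Careful with the scale: shifts go in shares of 0.2 m and turns go in shares of 90 degrees. That gives: 33.5 mm / 200 = 0.1675, -14 mm / 200 = -0.07, 5.6 degrees / 90 = 0.0622.

```bash
sed -i 's/^def px/from functools import lru_cache\ncamera_model=lru_cache(None)(camera_model)\ndef px/' h.py
```

Emit:
{"fn": "drive_effector", "kwargs": {"rows": [[0.1675, -0.07, 0, 0, 0, 0], [0.1675, -0.07, 0, 0, 0, 0], [0.1675, -0.07, 0, 0, 0, 0], [0.1675, -0.07, 0, 0, 0, 0], [0.1675, -0.07, 0, 0, 0, 0], [0.1675, -0.07, 0, 0, 0, 0], [0.1675, -0.07, 0, 0, 0, 0], [0, 0, 0, 0, 0, 0.0622]], "aperture": 70, "clamp_n": 20}}

```text
time_s: 1.4
ee_pos: [427.1, -316.6, 175.9]
ee_rot: [-180.0, -0.1, 21.4]
force: [-1.0, -0.8, 1.0]
gripper_width: 70.3
gripper_force: 0.0
```

Scaled: 30 mm / 200 = 0.15.

Emit:
{"fn": "drive_effector", "kwargs": {"rows": [[0, 0, 0.15, 0, 0, 0], [0, 0, 0.15, 0, 0, 0], [0, 0, 0, 0, 0, 0], [0, 0, 0, 0, 0, 0]]}}

```text
time_s: 1.8
ee_pos: [424.9, -319.7, 116.1]
ee_rot: [-180.0, 0.0, 21.3]
force: [0.4, -0.0, 0.9]
gripper_width: 70.0
gripper_force: 0.0
```

```bash
python3 - <<'E'
from fit import *
im=grab_frame("top")
s=state();print(s["ee_pos"],s["ee_rot"],s["gripper_width"])
c=cv2.resize(im[180:280,380:480],None,fx=5,fy=5,interpolation=cv2.INTER_CUBIC);c2=cv2.resize(grab_frame("side")[100:200,320:420],None,fx=3,fy=5)
cv2.imwrite("pics/g1.png",np.hstack([c,c2]))
E
```

```text
[ 425.4956955  -320.27383392  117.0166553 ] [ 1.79895039e+02 -6.21319130e-02  2.12512648e+01] 70.13669264874915
```

View pics/g1.png

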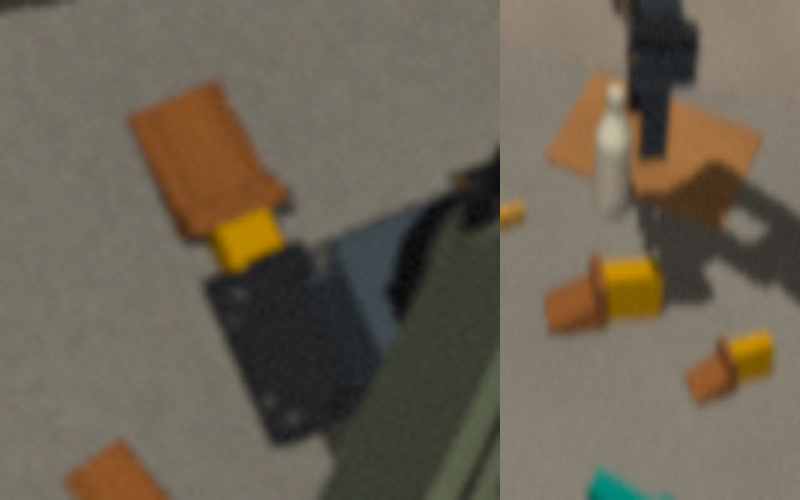

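The fingers are lined up over the yellow handle: its visible part is at crop (250,240), i.e. full image (430,228). The side view shows clear air around the varnish bottle. I descend and grip.

Scaled: 35 mm / 200 = 0.175, 25 mm / 200 = 0.125.

Emit:
{"fn": "drive_effector", "kwargs": {"rows": [[0, 0, 0.175, 0, 0, 0], [0, 0, 0.175, 0, 0, 0], [0, 0, 0.125, 0, 0, 0], [0, 0, 0.065, 0, 0, 0], [0, 0, 0, 0, 0, 0], [0, 0, 0, 0, 0, 0], [0, 0, 0, 0, 0, 0]]}}

```text
time_s: 2.6
ee_pos: [426.0, -320.6, 9.5]
ee_rot: [179.8, -0.1, 21.3]
force: [-0.3, 0.5, 0.7]
gripper_width: 69.9
gripper_force: 0.0
```

Emit:
{"fn": "drive_effector", "kwargs": {"rows": [[0, 0, 0, 0, 0, 0], [0, 0, 0, 0, 0, 0], [0, 0, 0, 0, 0, 0], [0, 0, 0, 0, 0, 0], [0, 0, 0, 0, 0, 0], [0, 0, 0, 0, 0, 0], [0, 0, 0, 0, 0, 0], [0, 0, 0, 0, 0, 0]], "aperture": 10, "clamp_n": 30}}

```text
time_s: 3.4
ee_pos: [424.7, -319.6, 7.7]
ee_rot: [180.0, 0.0, 21.3]
force: [-0.3, 0.0, -0.1]
gripper_width: 10.9
gripper_force: 0.0
```

```bash
python3 - <<'E'
from fit import *
im=grab_frame("top")
c=cv2.resize(im[180:280,380:480],None,fx=4,fy=4,interpolation=cv2.INTER_CUBIC);c2=cv2.resize(grab_frame("side")[100:200,310:410],None,fx=4,fy=4,interpolation=cv2.INTER_CUBIC)
cv2.imwrite("pics/g2.png",np.hstack([c,c2]))
for P in([425,-320,8],[425,-320,38]):print(px("top",P),px("side",P))
E
```

```text
[[432.99003588 239.02234746]] [[364.97525097 159.45746297]]
[[435.96344377 238.78903337]] [[365.53819748 153.0209673 ]]
```

View pics/g2.png

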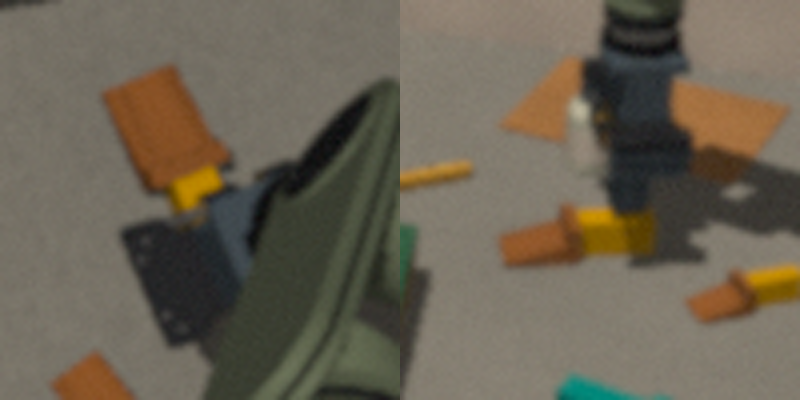

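The grip closed on nothing. In the side view the handle hides the fingers at crop (630,210), so they seem to be on its far side. I check the tool's projection against the pictures already taken.

```bash
python3 - <<'E'
from fit import *
print("g1 tip pred",px("side",[425,-320,117]),"seen ~370.7,131.6")
f=pose([480.5,-298,21])
for n in("top","side"):
    print(n,px(n,f(np.array([[-90,15,38],[-90,-15,38],[-14,15,38],[-14,-15,38],[62,28,3],[62,-28,3.]]))).round(1).tolist())
    im=grab_frame(n); roi={"top":(398,188,456,262),"side":(325,142,382,174)}[n]
    m=mask(im,roi,"wood"); ys,xs=np.nonzero(m);print("mask bbox",xs.min()/8+roi[0],xs.max()/8+roi[0],ys.min()/8+roi[1],ys.max()/8+roi[1])
T0=cv2.imread("pics/side0.png");m=mask(T0,roi,"wood");ys,xs=np.nonzero(m);print("side0 bbox",xs.min()/8+roi[0],xs.max()/8+roi[0],ys.min()/8+roi[1],ys.max()/8+roi[1])
s=state();print(s["qpos"],s["ee_pos"],s["gripper_width"],s["gripper_force"])
E
```

```text
g1 tip pred [[367.07849133 135.40988927]] seen ~370.7,131.6
top [[435.2, 251.5], [445.4, 247.3], [423.8, 225.3], [434.0, 221.1], [405.8, 202.7], [424.0, 195.3]]
mask bbox 405.875 437.375 196.5 233.5
side [[373.8, 154.7], [372.3, 150.9], [354.8, 155.5], [353.6, 151.6], [335.8, 165.7], [334.0, 158.2]]
mask bbox 334.875 374.625 151.25 166.375
side0 bbox 335.0 374.0 151.125 166.375
[-3.81995830e+01  2.39474067e+01  1.08402813e+02 -1.34208669e-03
  4.76454579e+01  3.05432526e+01] [ 424.74769882 -319.61308538    7.75465171] 9.626896333224144 0.0
```

```bash
python3 - <<'E'
from fit import *
cv2.imwrite("pics/_closed.png",grab_frame("side")[105:170,335:390])
E
```

Emit:
{"fn": "drive_effector", "kwargs": {"rows": [[0, 0, 0, 0, 0, 0], [0, 0, 0, 0, 0, 0], [0, 0, 0, 0, 0, 0], [0, 0, 0, 0, 0, 0], [0, 0, 0, 0, 0, 0], [0, 0, 0, 0, 0, 0], [0, 0, 0, 0, 0, 0], [0, 0, 0, 0, 0, 0]], "aperture": 85, "clamp_n": 30}}

```text
time_s: 4.45
ee_pos: [424.7, -319.6, 7.8]
ee_rot: [180.0, -0.0, 21.3]
force: [-0.0, -0.0, -0.2]
gripper_width: 71.1
gripper_force: 0.0
```

```bash
python3 - <<'E'
from fit import *
a=cv2.imread("pics/_closed.png");b=grab_frame("side")[105:170,335:390]
cv2.imwrite("pics/g3.png",cv2.resize(np.hstack([a,b]),None,fx=7,fy=7,interpolation=cv2.INTER_CUBIC))
u=np.array([.932,.363]);v=np.array([-.363,.932]);t=np.array([425,-320.])
for z in(87,120,160):
    print(z,[px("top",[*(t+89*v+s*38*u),z]).round(1).tolist() for s in(1,-1)],"seen 410,237 / 422.5,266")
print("tips near/far side cam",[px("side",[*(t+k*v),7]).round(1).tolist() for k in(43,-43)])
E
```

```text
87 [[[403.6, 237.8]], [[415.5, 265.4]]] seen 410,237 / 422.5,266
120 [[[406.1, 237.5]], [[418.5, 266.0]]] seen 410,237 / 422.5,266
160 [[[409.5, 237.1]], [[422.3, 266.8]]] seen 410,237 / 422.5,266
tips near/far side cam [[[367.0, 165.4]], [[363.0, 154.1]]]
```

View pics/g3.png

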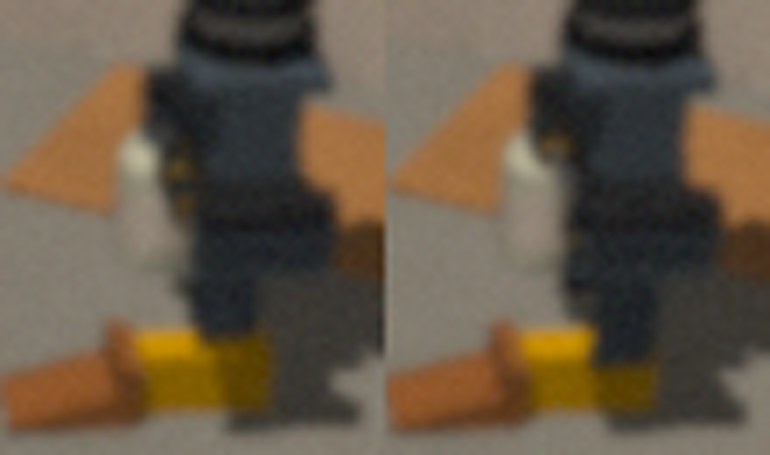

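With the gripper open (right half), the near finger's tip is at crop (625,362), i.e. full image (369,157). At the reported z=8 it should be at (367,165), so the tip is really about 40 mm higher and the fingers closed above the handle. I lower in careful steps, watching the force and the tip.

Scaled: 5 mm / 200 = 0.025.

Emit:
{"fn": "drive_effector", "kwargs": {"rows": [[0, 0, 0.025, 0, 0, 0], [0, 0, 0.025, 0, 0, 0], [0, 0, 0, 0, 0, 0], [0, 0, 0, 0, 0, 0]], "aperture": 70}}

```text
time_s: 4.9
ee_pos: [424.6, -319.5, -2.6]
ee_rot: [-180.0, 0.0, 21.3]
force: [-0.5, -0.3, -0.5]
gripper_width: 69.7
gripper_force: 0.0
```

```bash
python3 - <<'E'
from workcell import state
s=state();print(s["ee_pos"],s["force"],s["qpos"].round(2))
E
```

```text
[ 424.55161022 -319.45810009   -2.57980526] [-0.48401188 -0.2646435  -0.47580126] [-38.2   24.73 109.01  -0.    46.29  30.54]
```

Reported z is now below the table with no contact, so the reported height does have an offset. Continuing.

Scaled: 5 mm / 200 = 0.025.

Emit:
{"fn": "drive_effector", "kwargs": {"rows": [[0, 0, 0.025, 0, 0, 0], [0, 0, 0.025, 0, 0, 0], [0, 0, 0, 0, 0, 0]]}}

```text
time_s: 5.2
ee_pos: [424.2, -319.2, -13.0]
ee_rot: [-179.9, 0.0, 21.3]
force: [-0.2, -0.5, 0.6]
gripper_width: 70.3
gripper_force: 0.0
```

Emit:
{"fn": "drive_effector", "kwargs": {"rows": [[0, 0, 0.02, 0, 0, 0], [0, 0, 0.015, 0, 0, 0], [0, 0, 0, 0, 0, 0], [0, 0, 0, 0, 0, 0]]}}

```text
time_s: 5.6
ee_pos: [424.7, -319.6, -19.3]
ee_rot: [180.0, 0.0, 21.3]
force: [0.8, 0.2, 0.2]
gripper_width: 70.0
gripper_force: 0.0
```

```bash
python3 - <<'E'
from fit import *
b=grab_frame("side")[105:170,335:390];t=grab_frame("top")[190:255,400:455]
cv2.imwrite("pics/g4.png",cv2.resize(np.hstack([b,t]),None,fx=7,fy=7,interpolation=cv2.INTER_CUBIC))
u=np.array([-.363,.932]);t=np.array([424.6,-319.5])
for z in(0,8,16,24,32):print(z,px("side",[*(t+35*u),z]).round(1).tolist())
E
```

```text
0 [[366.6, 165.9]]
8 [[366.7, 164.2]]
16 [[366.9, 162.5]]
24 [[367.0, 160.8]]
32 [[367.2, 159.0]]
```

View pics/g4.png

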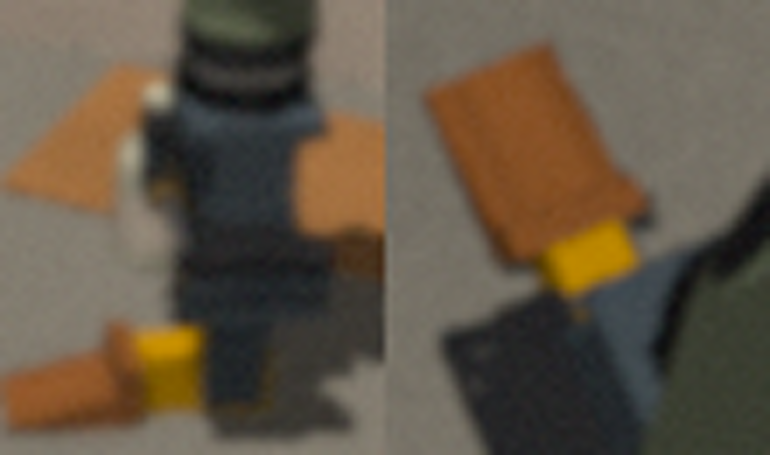

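The near fingertip is now at crop (237,402), i.e. full image (369,162), so it is truly about 16 mm above the table and about 8 mm short along the handle. I correct both and grip.

Scaled: 4 mm / 200 = 0.02.

Emit:
{"fn": "drive_effector", "kwargs": {"rows": [[0.02, 0, 0.02, 0, 0, 0], [0.02, 0, 0.02, 0, 0, 0], [0, 0, 0, 0, 0, 0]]}}

```text
time_s: 6.0
ee_pos: [432.4, -316.3, -27.9]
ee_rot: [-180.0, 0.0, 21.3]
force: [0.5, -0.0, 1.1]
gripper_width: 70.2
gripper_force: 0.0
```

Emit:
{"fn": "drive_effector", "kwargs": {"rows": [[0, 0, 0, 0, 0, 0], [0, 0, 0, 0, 0, 0], [0, 0, 0, 0, 0, 0], [0, 0, 0, 0, 0, 0], [0, 0, 0, 0, 0, 0], [0, 0, 0, 0, 0, 0], [0, 0, 0, 0, 0, 0], [0, 0, 0, 0, 0, 0]], "aperture": 15, "clamp_n": 30}}

```text
time_s: 6.8
ee_pos: [432.1, -316.6, -27.2]
ee_rot: [-180.0, 0.0, 21.3]
force: [-0.3, 0.5, 0.8]
gripper_width: 30.0
gripper_force: 30.0
```

Gripped: 30 mm wide at 30 N. I lift, turn square to the box and carry the wedge to in front of it.

Scaled: -15 mm / 200 = -0.075, 6.3 degrees / 90 = 0.07.

Emit:
{"fn": "drive_effector", "kwargs": {"rows": [[0, 0, -0.075, 0, 0, 0], [0, 0, -0.075, 0, 0, 0], [0, 0, 0, 0, 0, 0.0689], [0, 0, 0, 0, 0, 0.07], [0, 0, 0, 0, 0, 0]]}}

```text
time_s: 7.3
ee_pos: [432.1, -316.7, 2.7]
ee_rot: [180.0, 0.0, 8.8]
force: [-0.3, -0.1, -1.7]
gripper_width: 29.7
gripper_force: 30.0
```

Emit:
{"fn": "drive_effector", "kwargs": {"rows": [[0.02, -0.1, 0, 0, 0, 0], [0.04, -0.2, 0, 0, 0, 0], [0.04, -0.205, 0, 0, 0, 0], [0.04, -0.205, 0, 0, 0, 0], [0.04, -0.2, 0, 0, 0, 0], [0.02, -0.1, 0, 0, 0, 0], [0, 0, 0, 0, 0, 0], [0, 0, 0, 0, 0, 0]]}}

```text
time_s: 8.1
ee_pos: [441.2, -111.1, 2.7]
ee_rot: [180.0, -0.0, 8.9]
force: [1.0, -0.4, -1.7]
gripper_width: 30.0
gripper_force: 30.0
```

```bash
python3 - <<'E'
from fit import *
ims={n:np.mean([grab_frame(n).astype(float) for _ in range(3)],0).astype(np.uint8) for n in("top","side")}
a=cv2.resize(ims["top"][90:270,270:420],None,fx=3,fy=3,interpolation=cv2.INTER_CUBIC);b=cv2.resize(ims["side"][120:240,260:360],None,fx=3,fy=4.5,interpolation=cv2.INTER_CUBIC)
cv2.imwrite("pics/t1.png",np.hstack([a,b]));cv2.imwrite("pics/_t.png",ims["top"]);cv2.imwrite("pics/_s.png",ims["side"])
for z in(0,30):
  f=pose([491.5,-104.4,8.7])
  print(z,[px(n,f(np.array([[62,0,z+3.],[0,0,z+20],[-14,0,z+38]]))).round(1).tolist() for n in ims])
E
```

```text
0 [[[350.7, 195.0], [355.0, 216.1], [356.4, 220.6]], [[319.3, 186.5], [336.3, 184.0], [340.4, 180.2]]]
30 [[[351.4, 193.6], [355.8, 215.2], [357.2, 219.9]], [[319.4, 179.7], [336.6, 177.1], [340.7, 173.2]]]
```

View pics/t1.png

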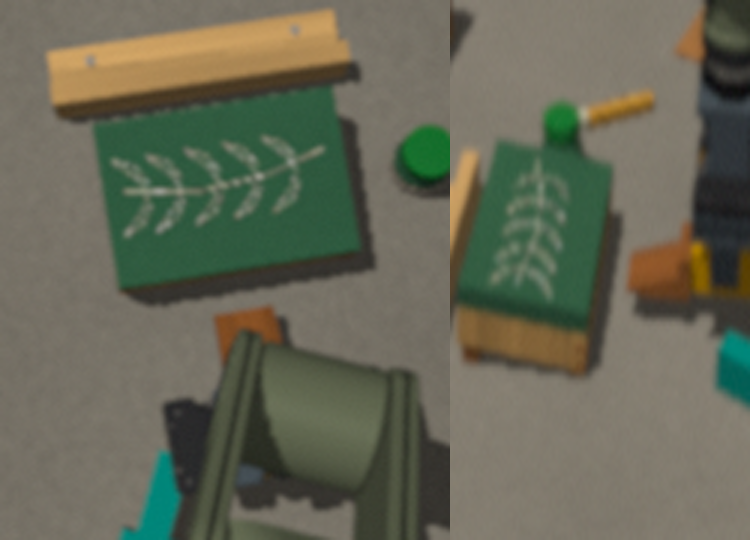

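The wedge is held level in front of the box. Its thin-end corners in the top view are at crop (215,315) and (275,305), i.e. full image (341.7,195) and (361.7,191.7), parallel to the lid's front edge. Next the numeric check of its centring and squareness.

```bash
python3 - <<'E'
from fit import *
im={"top":cv2.imread("pics/_t.png"),"side":cv2.imread("pics/_s.png")}
r=(292,108,398,193);p,e=fit(LID,{"top":((292,108,398,192),mask(im["top"],(292,108,398,192),"g"))},[665.8,-78,8.6],4.6);print("box",p.round(2),e)
a=np.radians(p[2]);u=np.array([np.cos(a),np.sin(a)]);v=np.array([-u[1],u[0]]);front=p[:2]-76.2*u
roi=(332,180,372,204);m=mask(im["top"],roi,"wood").astype(np.uint8)
c=cv2.findContours(m,0,2)[0];c=max(c,key=cv2.contourArea)[:,0]/8.+[roi[0],roi[1]]-.5
h=c[(c[:,1]<197)];W=w("top",h,33)[:,:2];loc=np.c_[(W-front)@u,(W-front)@v]
for lo in range(-36,37,6):
    s=loc[(loc[:,1]>=lo)&(loc[:,1]<lo+6)]
    if len(s):print(lo,s[:,0].max().round(1),end="; ")
print("\ny range",loc[:,1].min(),loc[:,1].max(),"front",front)
L=[loc[(loc[:,1]>=y-1.5)&(loc[:,1]<y+1.5),0].max() for y in range(-20,20,3) if ((loc[:,1]>=y-1.5)&(loc[:,1]<y+1.5)).any()]
print("tip edge angle rel",np.degrees(np.polyfit(range(-20,-20+3*len(L),3),L,1)[0]))
B=w("top",[[288.5,125],[387.5,112]],45)[:,:2];print("board local",(B-p[:2])@u)
E
```

```text
box [666.03 -78.71   8.57] 0.02104736170738064
-30 -40.1; -24 -36.6; -18 -36.4; -12 -36.5; -6 -36.5; 0 -36.2; 6 -36.2; 12 -36.7; 18 -36.6; 24 -36.6; 
y range -27.5252250609907 29.899809355442052 front [590.67666814 -90.06331793]
tip edge angle rel -0.15860992520987063
board local [102.64896097  93.4767547 ]
```

Centred to 1 mm, square to about 0.2°, tip 36.5 mm short of the edge. I lower it onto the table.

Scaled: 10 mm / 200 = 0.05, 7 mm / 200 = 0.035.

Emit:
{"fn": "drive_effector", "kwargs": {"rows": [[0, 0, 0.05, 0, 0, 0], [0, 0, 0.05, 0, 0, 0], [0, 0, 0.035, 0, 0, 0], [0, 0, 0, 0, 0, 0], [0, 0, 0, 0, 0, 0]]}}

```text
time_s: 8.9
ee_pos: [440.7, -110.9, -24.7]
ee_rot: [-180.0, 0.0, 8.8]
force: [0.5, 0.1, -1.3]
gripper_width: 29.4
gripper_force: 30.0
```

Emit:
{"fn": "drive_effector", "kwargs": {"rows": [[0, 0, 0.0075, 0, 0, 0], [0, 0, 0.005, 0, 0, 0], [0, 0, 0, 0, 0, 0], [0, 0, 0, 0, 0, 0]]}}

```text
time_s: 9.3
ee_pos: [441.0, -111.0, -26.6]
ee_rot: [180.0, -0.0, 8.8]
force: [-0.2, 0.1, -0.9]
gripper_width: 29.8
gripper_force: 30.0
```

Near touchdown. I open briefly so the wedge settles flat, then regrip.

Emit:
{"fn": "drive_effector", "kwargs": {"rows": [[0, 0, 0, 0, 0, 0], [0, 0, 0, 0, 0, 0], [0, 0, 0, 0, 0, 0], [0, 0, 0, 0, 0, 0]], "aperture": 38, "clamp_n": 30}}

```text
time_s: 9.7
ee_pos: [441.1, -111.0, -26.7]
ee_rot: [180.0, -0.0, 8.8]
force: [0.0, 0.1, 0.3]
gripper_width: 37.9
gripper_force: 0.0
```

Emit:
{"fn": "drive_effector", "kwargs": {"rows": [[0, 0, 0, 0, 0, 0], [0, 0, 0, 0, 0, 0], [0, 0, 0, 0, 0, 0], [0, 0, 0, 0, 0, 0]], "aperture": 15, "clamp_n": 30}}

```text
time_s: 10.1
ee_pos: [441.0, -111.0, -26.7]
ee_rot: [180.0, -0.0, 8.8]
force: [0.5, 0.4, 0.5]
gripper_width: 29.9
gripper_force: 30.0
```

Emit:
{"fn": "drive_effector", "kwargs": {"rows": [[0.025, 0, 0, 0, 0, 0], [0.04, 0, 0, 0, 0, 0], [0.04, 0, 0, 0, 0, 0], [0.04, 0, 0, 0, 0, 0], [0.015, 0, 0, 0, 0, 0], [0, 0, 0, 0, 0, 0], [0, 0, 0, 0, 0, 0]]}}

```text
time_s: 10.8
ee_pos: [473.7, -106.1, -26.7]
ee_rot: [180.0, -0.1, 8.8]
force: [1.3, 0.3, 1.2]
gripper_width: 29.8
gripper_force: 30.0
```

Scaled: 3 mm / 200 = 0.015.

Emit:
{"fn": "drive_effector", "kwargs": {"rows": [[0.015, 0, 0, 0, 0, 0], [0.015, 0, 0, 0, 0, 0], [0.015, 0, 0, 0, 0, 0], [0.015, 0, 0, 0, 0, 0], [0.015, 0, 0, 0, 0, 0], [0.015, 0, 0, 0, 0, 0], [0.015, 0, 0, 0, 0, 0], [0.015, 0, 0, 0, 0, 0]]}}

```text
time_s: 11.6
ee_pos: [495.3, -102.4, -26.7]
ee_rot: [-180.0, 0.1, 8.8]
force: [-4.3, -0.3, 5.2]
gripper_width: 29.9
gripper_force: 30.0
```

Emit:
{"fn": "drive_effector", "kwargs": {"rows": [[0.01, 0, 0, 0, 0, 0], [0.01, 0, 0, 0, 0, 0], [0.01, 0, 0, 0, 0, 0], [0.01, 0, 0, 0, 0, 0], [0.01, 0, 0, 0, 0, 0], [0, 0, 0, 0, 0, 0]]}}

```text
time_s: 12.2
ee_pos: [502.7, -101.0, -26.8]
ee_rot: [-179.9, 0.4, 8.8]
force: [-9.6, -2.3, 10.0]
gripper_width: 29.8
gripper_force: 30.0
```

Emit:
{"fn": "drive_effector", "kwargs": {"rows": [[0.01, 0, 0, 0, 0, 0], [0.01, 0, 0, 0, 0, 0], [0.01, 0, 0, 0, 0, 0], [0.01, 0, 0, 0, 0, 0], [0.01, 0, 0, 0, 0, 0]]}}

```text
time_s: 12.7
ee_pos: [512.0, -99.3, -26.8]
ee_rot: [-179.9, 0.4, 8.8]
force: [-10.5, -1.4, 11.6]
gripper_width: 29.5
gripper_force: 30.0
```

Push about 10 N, with 11 N of upward table reaction as well, so the wedge is being pressed down. I ease it up slightly and go slower.

Scaled: -0.5 mm / 200 = -0.0025.

Emit:
{"fn": "drive_effector", "kwargs": {"rows": [[0, 0, -0.0025, 0, 0, 0], [0, 0, 0, 0, 0, 0], [0, 0, 0, 0, 0, 0]]}}

```text
time_s: 13.0
ee_pos: [513.8, -99.2, -26.8]
ee_rot: [-179.9, 0.3, 8.8]
force: [-5.8, -0.1, 5.3]
gripper_width: 29.7
gripper_force: 30.0
```

Emit:
{"fn": "drive_effector", "kwargs": {"rows": [[0.005, 0, 0, 0, 0, 0], [0.005, 0, 0, 0, 0, 0], [0.005, 0, 0, 0, 0, 0], [0.005, 0, 0, 0, 0, 0], [0, 0, 0, 0, 0, 0]]}}

```text
time_s: 13.5
ee_pos: [517.6, -98.6, -26.7]
ee_rot: [-179.9, 0.3, 8.8]
force: [-7.0, -0.8, 4.4]
gripper_width: 30.0
gripper_force: 30.0
```

Scaled: 1.5 mm / 200 = 0.0075.

Emit:
{"fn": "drive_effector", "kwargs": {"rows": [[0.0075, 0, 0, 0, 0, 0], [0.0075, 0, 0, 0, 0, 0], [0.0075, 0, 0, 0, 0, 0], [0.0075, 0, 0, 0, 0, 0], [0.0075, 0, 0, 0, 0, 0], [0.0075, 0, 0, 0, 0, 0]]}}

```text
time_s: 14.1
ee_pos: [526.3, -97.3, -26.7]
ee_rot: [-179.9, 0.3, 8.8]
force: [-7.6, -0.6, 4.5]
gripper_width: 30.1
gripper_force: 30.0
```

Emit:
{"fn": "drive_effector", "kwargs": {"rows": [[0.0075, 0, 0, 0, 0, 0], [0.0075, 0, 0, 0, 0, 0], [0.0075, 0, 0, 0, 0, 0], [0.0075, 0, 0, 0, 0, 0], [0.0075, 0, 0, 0, 0, 0], [0, 0, 0, 0, 0, 0]]}}

```text
time_s: 14.7
ee_pos: [534.0, -96.1, -26.7]
ee_rot: [-179.9, 0.3, 8.8]
force: [-6.8, -0.5, 4.4]
gripper_width: 30.0
gripper_force: 30.0
```

```bash
python3 - <<'E'
from fit import *
im=grab_frame("top");roi=(292,100,398,192)
for t in(4.6,0):print(fit(LID,{"top":(roi,mask(im,roi,"g"))},[666,-78,8.6],t))
cv2.imwrite("pics/_t2.png",im)
E
```

```text
(array([692.71653796, -73.07374868,   8.36829812]), np.float64(0.12228991901742059))
(array([685.85148475, -74.3946716 ,   8.57933593]), np.float64(0.11463166193409757))
```

The box is sliding back at about 7 N. Continuing.

Scaled: 1.5 mm / 200 = 0.0075.

Emit:
{"fn": "drive_effector", "kwargs": {"rows": [[0.0075, 0, 0, 0, 0, 0], [0.0075, 0, 0, 0, 0, 0], [0.0075, 0, 0, 0, 0, 0], [0.0075, 0, 0, 0, 0, 0], [0.0075, 0, 0, 0, 0, 0]]}}

```text
time_s: 15.25
ee_pos: [540.8, -95.0, -26.7]
ee_rot: [-179.9, 0.3, 8.8]
force: [-7.6, -0.5, 5.4]
gripper_width: 29.7
gripper_force: 30.0
```

Emit:
{"fn": "drive_effector", "kwargs": {"rows": [[0.0075, 0, 0, 0, 0, 0], [0.0075, 0, 0, 0, 0, 0], [0.0075, 0, 0, 0, 0, 0], [0.0075, 0, 0, 0, 0, 0]]}}

```text
time_s: 15.65
ee_pos: [546.4, -94.1, -26.8]
ee_rot: [-179.9, 0.4, 8.8]
force: [-8.9, -1.2, 5.9]
gripper_width: 29.9
gripper_force: 30.0
```

Scaled: 1.5 mm / 200 = 0.0075, 1 mm / 200 = 0.005.

Emit:
{"fn": "drive_effector", "kwargs": {"rows": [[0.0075, 0, 0, 0, 0, 0], [0.0075, 0, 0, 0, 0, 0], [0.0075, 0, 0, 0, 0, 0], [0.005, 0, 0, 0, 0, 0]]}}

```text
time_s: 16.05
ee_pos: [551.9, -93.3, -26.7]
ee_rot: [-179.9, 0.4, 8.8]
force: [-9.2, -1.1, 6.4]
gripper_width: 29.6
gripper_force: 30.0
```

Emit:
{"fn": "drive_effector", "kwargs": {"rows": [[0.005, 0, 0, 0, 0, 0], [0.005, 0, 0, 0, 0, 0], [0.005, 0, 0, 0, 0, 0], [0.005, 0, 0, 0, 0, 0]]}}

```text
time_s: 16.45
ee_pos: [555.9, -92.7, -26.7]
ee_rot: [-179.9, 0.3, 8.8]
force: [-8.2, -1.6, 5.3]
gripper_width: 30.0
gripper_force: 30.0
```

Scaled: 1 mm / 200 = 0.005.

Emit:
{"fn": "drive_effector", "kwargs": {"rows": [[0.005, 0, 0, 0, 0, 0], [0.005, 0, 0, 0, 0, 0], [0.005, 0, 0, 0, 0, 0], [0, 0, 0, 0, 0, 0]]}}

```text
time_s: 16.85
ee_pos: [559.2, -92.2, -26.7]
ee_rot: [-179.9, 0.3, 8.8]
force: [-7.7, -0.3, 5.8]
gripper_width: 30.4
gripper_force: 30.0
```

Emit:
{"fn": "drive_effector", "kwargs": {"rows": [[0.005, 0, 0, 0, 0, 0], [0.005, 0, 0, 0, 0, 0], [0, 0, 0, 0, 0, 0]]}}

```text
time_s: 17.15
ee_pos: [561.1, -91.9, -26.7]
ee_rot: [-179.9, 0.3, 8.8]
force: [-6.9, -0.2, 4.9]
gripper_width: 29.7
gripper_force: 30.0
```

```bash
python3 - <<'E'
from fit import *
im=grab_frame("top");s=grab_frame("side")
a=cv2.resize(im[80:260,270:420],None,fx=3,fy=3,interpolation=cv2.INTER_CUBIC);b=cv2.resize(s[130:220,235:345],None,fx=4,fy=6,interpolation=cv2.INTER_CUBIC)
cv2.imwrite("pics/i1.png",np.hstack([a,cv2.resize(b,(350,540))]))
E
```

```text
(no output)
```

View pics/i1.png

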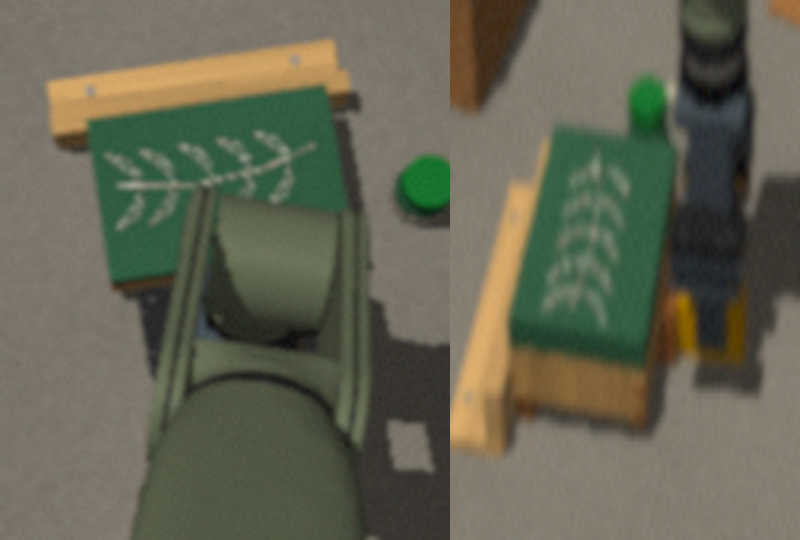

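The lid's rear edge is now at the board (top crop about (210,105)). In the side view a little of the wedge's brown still shows at crop (665,330) between the box and the yellow handle, so there is some way to go. I continue in 1 mm rows.

Scaled: 1 mm / 200 = 0.005.

Emit:
{"fn": "drive_effector", "kwargs": {"rows": [[0.005, 0, 0, 0, 0, 0], [0.005, 0, 0, 0, 0, 0], [0.005, 0, 0, 0, 0, 0], [0.005, 0, 0, 0, 0, 0]]}}

```text
time_s: 17.65
ee_pos: [564.9, -91.4, -26.7]
ee_rot: [-179.9, 0.3, 8.8]
force: [-8.1, -0.8, 5.4]
gripper_width: 29.6
gripper_force: 30.0
```

Emit:
{"fn": "drive_effector", "kwargs": {"rows": [[0.005, 0, 0, 0, 0, 0], [0.005, 0, 0, 0, 0, 0], [0.005, 0, 0, 0, 0, 0]]}}

```text
time_s: 17.95
ee_pos: [566.1, -91.1, -26.8]
ee_rot: [-179.9, 0.5, 8.8]
force: [-13.2, -3.1, 10.2]
gripper_width: 29.6
gripper_force: 30.0
```

Careful with the scale: shifts go in shares of 0.2 m and turns go in shares of 90 degrees. That gives: 1 mm / 200 = 0.005.

Emit:
{"fn": "drive_effector", "kwargs": {"rows": [[0.005, 0, 0, 0, 0, 0], [0.005, 0, 0, 0, 0, 0], [0.005, 0, 0, 0, 0, 0], [0, 0, 0, 0, 0, 0]]}}

```text
time_s: 18.35
ee_pos: [566.0, -91.1, -26.8]
ee_rot: [-179.9, 0.9, 8.8]
force: [-18.1, -3.8, 13.3]
gripper_width: 29.9
gripper_force: 30.0
```

The tool stopped dead at x 566 with the force rising to 18 N, so the heel is against the box and the box against the board. I relax the push without pulling the wedge.

Scaled: -1 mm / 200 = -0.005, -0.3 mm / 200 = -0.0015.

Emit:
{"fn": "drive_effector", "kwargs": {"rows": [[-0.005, 0, 0, 0, 0, 0], [-0.005, 0, 0, 0, 0, 0], [-0.005, 0, -0.0015, 0, 0, 0], [0, 0, 0, 0, 0, 0]]}}

```text
time_s: 18.75
ee_pos: [566.3, -91.1, -26.8]
ee_rot: [-179.9, 0.5, 8.8]
force: [-9.0, -3.4, 5.4]
gripper_width: 29.9
gripper_force: 30.0
```

```bash
python3 - <<'E'
from fit import *
from scipy.optimize import minimize
im={n:grab_frame(n) for n in("top","side")};roi=(240,135,320,205)
m=mask(im["side"],roi,"g")
for t in(0,2,4.6):
    r=fit(LID,{"side":(roi,m)},[692,-73,8.5],t);print(t,r[0].round(1),r[1])
E
```

```text
0 [686.1 -55.7   7.7] 0.1387843441453348
2 [689.6 -59.5   6.9] 0.14704093656163286
4.6 [694.7 -62.5   8.7] 0.15841192003017734
```

Scaled: -1 mm / 200 = -0.005, -0.5 mm / 200 = -0.0025.

Emit:
{"fn": "drive_effector", "kwargs": {"rows": [[-0.005, 0, 0, 0, 0, 0], [-0.0025, 0, 0, 0, 0, 0], [0, 0, 0, 0, 0, 0]]}}

```text
time_s: 19.15
ee_pos: [566.4, -91.1, -26.7]
ee_rot: [-179.9, 0.4, 8.8]
force: [-5.3, -1.2, 5.0]
gripper_width: 29.6
gripper_force: 30.0
```

Emit:
{"fn": "drive_effector", "kwargs": {"rows": [[0, 0, 0, 0, 0, 0], [0, 0, 0, 0, 0, 0], [0, 0, 0, 0, 0, 0], [0, 0, 0, 0, 0, 0], [0, 0, 0, 0, 0, 0], [0, 0, 0, 0, 0, 0]], "aperture": 55}}

```text
time_s: 19.75
ee_pos: [569.7, -91.2, -25.9]
ee_rot: [180.0, -0.0, 8.8]
force: [0.7, 0.3, -0.5]
gripper_width: 55.0
gripper_force: 0.0
```

Released cleanly. I raise straight up, then back away so the cameras can see.

Scaled: -45 mm / 200 = -0.225, -40 mm / 200 = -0.2.

Emit:
{"fn": "drive_effector", "kwargs": {"rows": [[0, 0, -0.075, 0, 0, 0], [0, 0, -0.15, 0, 0, 0], [0, 0, -0.2, 0, 0, 0], [0, 0, -0.2, 0, 0, 0], [-0.1, 0, -0.15, 0, 0, 0], [-0.2, 0, 0, 0, 0, 0], [-0.225, 0, 0, 0, 0, 0], [-0.225, 0, 0, 0, 0, 0]]}}

```text
time_s: 20.55
ee_pos: [419.8, -114.1, 129.2]
ee_rot: [180.0, -0.0, 8.8]
force: [-0.2, -0.8, 1.0]
gripper_width: 54.7
gripper_force: 0.0
```

Emit:
{"fn": "drive_effector", "kwargs": {"rows": [[-0.125, 0.175, 0, 0, 0, 0], [-0.05, 0.225, 0, 0, 0, 0], [0, 0.225, 0, 0, 0, 0], [0, 0.225, 0, 0, 0, 0], [0, 0, 0, 0, 0, 0]]}}

```text
time_s: 21.05
ee_pos: [413.7, -292.4, 129.2]
ee_rot: [179.8, -0.1, 8.5]
force: [0.4, 1.5, 0.1]
gripper_width: 54.8
gripper_force: 0.0
```

```bash
python3 - <<'E'
from fit import *
im={n:np.mean([grab_frame(n).astype(float) for _ in range(3)],0).astype(np.uint8) for n in("top","side")}
for n in im:cv2.imwrite(f"pics/_f{n}.png",im[n])
a=cv2.resize(im["top"][80:240,275:405],None,fx=3.4,fy=3.4,interpolation=cv2.INTER_CUBIC);b=im["side"][140:220,230:350]
b=cv2.resize(b,(350,544),interpolation=cv2.INTER_CUBIC) if 0 else cv2.copyMakeBorder(cv2.resize(b,(354,236),interpolation=cv2.INTER_CUBIC),0,544-236,0,0,0)
cv2.imwrite("pics/f1.png",np.hstack([a,b]))
roi=(285,95,400,192);m=mask(im["top"],roi,"g")
for t in(0,1,2,4.6):print(t,fit(LID,{"top":(roi,m)},[688,-74,8.5],t))
print(state()["ee_pos"])
E
```

```text
0 (array([690.21849961, -73.53346569,   7.93095942]), np.float64(0.024103587746498123))
1 (array([691.99499432, -72.92270326,   7.96042273]), np.float64(0.026856609061186365))
2 (array([693.41943752, -74.01400421,   8.19990876]), np.float64(0.0293854814649972))
4.6 (array([697.24646889, -73.30987469,   7.66816661]), np.float64(0.03414651025987059))
[ 412.26901865 -286.04975277  129.083398  ]
```

View pics/f1.png

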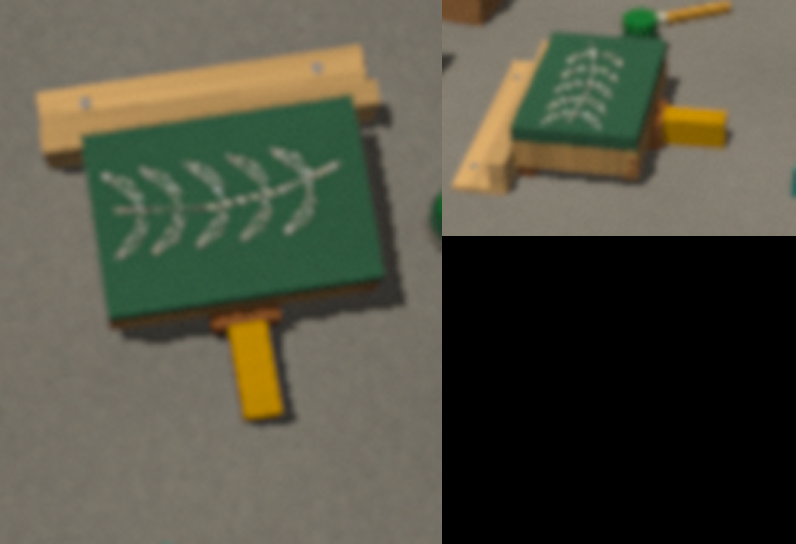

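The top view shows only the crossbar (crop about (247,318)) and the handle in front of the box, and the lid silhouette fits best at zero tilt. One numeric check of the heel gap and centring.

```bash
python3 - <<'E'
from fit import *
im=cv2.imread("pics/_ftop.png");roi=(325,166,372,210)
x0,y0,x1,y1=roi;c=cv2.resize(im[y0:y1,x0:x1],None,fx=8,fy=8,interpolation=cv2.INTER_CUBIC)
H,S,V=[a.astype(int) for a in cv2.split(cv2.cvtColor(c,cv2.COLOR_BGR2HSV))]
m=(S>150)&(V>110)&(H>18)&(H<35)
b=np.array([690.2,-73.5]);
for yaw in(8,8.5):
    a=np.radians(yaw);u=np.array([np.cos(a),np.sin(a)]);v=np.array([-u[1],u[0]])
    p,e=fit([WEDGE[2]],{"top":(roi,m)},[(b-75*u)[0],(b-75*u)[1],8.5])
    d=p[:2]-(b-75*u);print(p.round(1),round(e,3),"gap",-(d@u),"side",d@v)
E
```

```text
[621.5 -83.    8.9] 0.028 gap -5.659078937980257 side 0.18213061944735875
[621.3 -83.2   8.7] 0.028 gap -5.4010082267070825 side 0.5570733424725605
```

The heel shows no gap, the wedge is centred within 1 mm and square within 1°. Handing in.

```bash
python3 -c "
from workcell import job_done
print(job_done())"
```

```text
the job is handed in; nothing more can be done
None
```

The wedge is under the middle of the box's front edge with its heel against the box, the lid fits as level in the camera view, and the arm let go and backed clear before I handed in at about 21 s. The highest push I read was about 18 N, as the box met the stop board. My first grip closed empty because the tool sat about 36–40 mm higher than its reported height; I corrected for that before gripping.

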